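# Discard a used culture plate through the push flap

## Robot

A 7-joint arm with a two-finger parallel gripper is mounted at the origin on the work surface. World frame = base frame: x ahead of the robot, y to its left, z up, the work surface at z = 0. Lengths are in m, angles in rad, forces in N, time in s.
With the tool pointing down it reaches from about 0.4 to 0.875 m from the base axis. Payload 4.4 kg.
Tool frame: the origin (TCP) lies between the finger pads; the fingertips stand 11 mm ahead of it and the grasp point (between the pads) lies 8 mm behind it (tip_extent is the z of the fingertips in the tool frame, in m); z points along the fingers, y is the line along which they close (so a half turn about z gives the same grasp; the last joint's range is limited). The gripper opens to 85 mm and grips with 20 to 120 N. Pads are 22 mm wide; open, the fingers measure 114 mm over their backs; the gripper's body (76 mm by 85 mm) begins 54 mm behind the grasp point. The pads swing forward as they close: fully open they stand 13 mm farther back than shut.
Start: joints at [-1.182, 0.628, 0.038, 1.517, -0.027, 0.996, -0.02], TCP at [0.286, 0.584, 0.242] pointing down, gripper open.
Joint ranges: [-3.06, 3.06], [-0.37, 2.12], [-1.25, 1.32], [0.18, 2.47], [-1.1, 4.24], [0.23, 1.98], [-2.94, 2.94]. Speed limits (rad/s): [2.57, 2.57, 3.14, 3.14, 3.14, 3.14, 3.14].

## Interface

Orientations are given as a 3x3 rotation matrix whose columns are the frame's x, y, z axes.
In Python, from rig import * gives the robot as it stands. The module is installed in compiled form; this text tells all that it offers.
- The arm moves only by the tool carry_out, never from a script. Its argument "plan" is a list that holds one entry, the list of rows, each a list of 7 numbers: the turn, a rotation vector about the world's x, y, z in degrees, then the shift along the world's x, y, z in cm, then the opening, from -1 (shut) to 1 (fully open), so that 0 is half open. In form: [[[rx, ry, rz, x, y, z, gripper], ...]]. A call has 1 to 5 rows; each row is the pose to reach, as a shift and turn from the pose commanded when the call began; what a row does not reach only later rows make up. A row lasts 1/8 s, in which the tool goes at most 62.5 mm and 10.7 degrees, less where a joint would pass 70% of its speed; a pose out of reach is approached as far as the arm can. A call with a gripper value outside its range is refused whole. The fingers move at their own pace and stop on an object; "force" is the grip in N (left out, the last holds). Time passes only in rows, so rows that repeat a pose let the fingers close. It gives the time, the measured TCP pose, the force, the opening and the grip force at its end, in the units of the state.
- get_state(): the state, without advancing time (a new reading comes with each control period).
- camera(name): name is "scene" or "top" or "wrist"; returns (picture, depth): 400x640x3 uint8, red, green, blue; 400x640 float32, m along the optical axis (not along the pixel's ray), 0 where there is no reading.
- calibration(name): a dict with "intrinsics" (3x3 intrinsics, pixels), "T" (4x4, takes a point from camera to world coordinates). Camera axes: x right, y down, z forward; pixel columns grow to the right and rows downward; lengths in m; the calibration is good to about 2 mm. A picture is of the moment at which its call begins: read the wrist's pose just before it. calibration takes no time and is no camera call; for the wrist camera it gives the pose at the moment of the call.
- hand_in(): hands the job in; it is judged then, once.
The state is a dict: "time": time; "joints": joint angles; "qd": joint speeds; "effort": joint torques, N m; "tcp_pos": TCP position; "tcp_rot": TCP orientation; "ft_force": force on the tool from outside, world axes, zero at the start; "ft_torque": the same for the moment, N m; "opening": finger opening in m; "grasp_force": force on a finger pad.
Only numpy, scipy, OpenCV 4.12 (cv2) and the standard library are available. Lean on these libraries where they do the work, as an engineer would, in place of code of your own. Each camera call takes 0.05 s, during which the arm holds its last target. There are 200 camera calls.

## Task

Discard the small used culture plate that lies on the deck of the plate station: push the self-closing flap of the waste hood open with one finger and keep it open while the other finger pushes the plate along the deck and over the edge into the waste drawer below. Do not lift the plate and do not shove the shut flap with it, disturb nothing else, and finish with the flap fallen shut again.

Things in the scene. Friction and masses are not known exactly. Their poses are not given: they have to be found in the camera images.
- station: Fixed stainless-steel box, 358 mm long (its x), 300 wide (y). Origin on the bench under the middle of the deck's inner edge; +x is the pushing direction, deck to hood. Deck: flat, z = 130, x = -180 to 0, clear above; 5 mm lips at |y| > 143. Beyond x = 0 is a drop into the waste drawer (floor z = 12), covered by the flap. Fixed wings beside it (|y| > 104). Hood top z = 178, x = 108 to 178.
- sill (a point): Middle of the deck's inner edge, over which the plate is to fall, at deck height: x = 0, y = 0, z = 130 mm in the station's frame. Same axes as the station. A plate pushed half over the edge tips onto the flap and drops free once the flap is past about 0.5 rad.
- hinge (a point): Middle of the flap's hinge rod (8 mm thick, along y), fixed at x = 105, y = 0, z = 172 mm in the station's frame. Flap: metal plate 200 mm wide, 3 mm thick, 113 mm from hinge to free edge; shut, it slopes down at 24 deg, its free edge tucked 4 mm below deck height just behind the sill (x = 2).
- flap (a joint): Flap angle, rad: 0 shut, grows as it is pushed in and down, stop 1.25. A fingertip moving level in +x 5 to 10 mm above the deck swings it in: with the finger's front face at x = 55 mm it is at about 0.15, at 75 about 0.35, at 90 about 0.55; the finger can go on to x = 97 before it meets the hinge. It may also be pressed from above. A spring shuts it when let go (1 to 4 N at the fingertip).
- plate: The used culture plate: a closed round clear-plastic dish with a tan filling, 55 mm across, 14 mm high, about 30 g, flat on the deck with its edge 30 to 70 mm from the flap. Origin at the centre of its underside, z up. It slides when pushed. It stands on the open middle of the deck (station |y| up to 40 mm).
- pot: Bystander on the deck: small capped specimen pot, 41 mm across, 45 mm high, upright near the deck's +y side. Origin: centre of its underside.
- marker: Bystander on the deck: marker pen 130 mm long, 12 mm thick, lying along the deck's -y side. Origin: underside, about the middle.
- rack_long: Bystander on the bench: black rack of capped tubes, 234 x 24 mm, 96 mm high. Origin: centre of its underside, x along the row.
- rack_short: Bystander on the bench: black rack of capped tubes, 146 x 24 mm, 96 mm high. Origin: centre of its underside, x along the row.
- plate_stack: Bystander on the bench: stack of three large plates, 91 mm across, 48 mm high. Origin: centre of its underside.
- wash_bottle: Bystander on the bench: white bottle 68 mm across, 170 mm high. Origin: centre of its underside.
- reagent: Bystander on the bench: amber bottle 60 mm across, 120 mm high. Origin: centre of its underside.
Things that resemble listed ones, but are neither listed nor needed, are in the scene too. Of the things that look like the plate, the smallest one is meant.

How it is judged:
By the outcome, as a careful person would: the job done as asked, in the order asked, and still so for the second after the job is handed in, with the robot touching nothing.
It also fails if it takes over 40 s, if anything falls off the work surface, if the arm or the gripper's body presses on something with over 40 N, if the wrist force passes 120 N, or if a joint passes its speed limit or range.

## Working session

There is one attempt and no reset: what is moved stays moved. The work goes in short steps, Python scripts to look and compute and a tool call to move; the robot and the scene stay as the last step left them, time stands still between calls to the robot, and variables do not carry over. Pictures are saved under pics/ and viewed, at most 10 in all, crops included, and the job is handed in when it is done.

Besides the shell and the picture viewer there is one more tool, called after "Emit:" by a JSON object that holds its "api" and its "payload". carry_out: Moves the arm, as the interface text tells. Its arguments: {"type":"object","properties":{"plan":{"type":"array","items":{"type":"array","items":{"type":"array","items":{"type":"number"}}}},"force":{"type":"number"}},"required":["plan"]}

```bash
mkdir -p pics
python3 - <<'E'
from rig import *
import cv2,numpy as np
for n in("scene","top"):
    p,d=camera(n);cv2.imwrite(f"pics/{n}0.png",p[:,:,::-1]);np.savez(f"{n}0.npz",p=p,d=d,**calibration(n))
    print(n,calibration(n)["T"].round(3).tolist())
s=get_state();print(s["time"],s["tcp_pos"],s["tcp_rot"],s["opening"])
E
```

```text
scene [[0.486, 0.748, -0.452, 0.978], [0.874, -0.412, 0.258, -0.249], [0.007, -0.521, -0.854, 0.975], [0.0, 0.0, 0.0, 1.0]]
top [[-0.0, -0.997, 0.071, 0.452], [-1.0, 0.001, 0.008, -0.007], [-0.008, -0.071, -0.997, 1.46], [0.0, 0.0, 0.0, 1.0]]
0.1 [0.28527291 0.58347606 0.24149684] [[-8.98347501e-01  4.39284950e-01 -7.07341288e-04]
 [ 4.39285519e-01  8.98346264e-01 -1.49119978e-03]
 [-1.96242155e-05 -1.65034038e-03 -9.99998638e-01]] 0.08497814099797706
```

View pics/scene0.png

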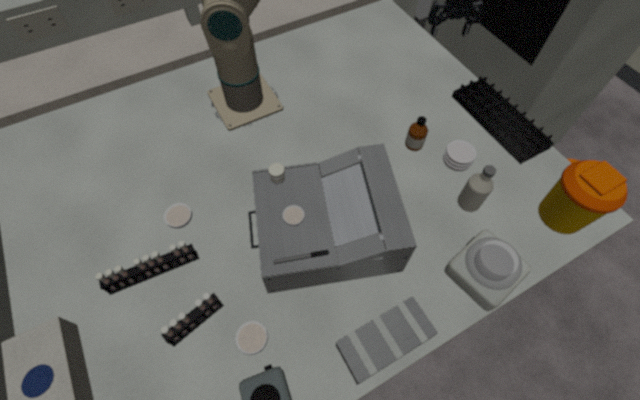

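View pics/top0.png

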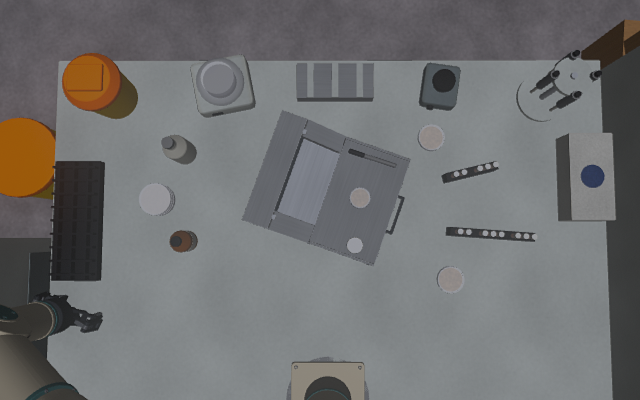

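The top view shows the station at its centre, with the hood to the left and the deck to the right. There are three plate-like dishes: (360,198) on the deck, and (431,137) and (450,280) on the bench. The one on the deck is the smallest and the only one on the station, so it fits the description. The pot is at (355,245) and the marker at (372,157). Next I'll measure these and confirm with a crop.

```bash
cat > h.py <<'E'
import numpy as np,cv2
def cloud(f):
    K,T,d=f["intrinsics"],f["T"],f["d"]
    v,u=np.mgrid[:400,:640]
    P=np.stack([(u-K[0,2])/K[0,0]*d,(v-K[1,2])/K[1,1]*d,d],-1)
    return P@T[:3,:3].T+T[:3,3]
def ray(f,uv,z):
    K,T=f["intrinsics"],f["T"]
    r=T[:3,:3]@np.linalg.solve(K,[uv[0],uv[1],1]);o=T[:3,3]
    return o+r*(z-o[2])/r[2]
def two(f,a,g,b):
    A=[];B=[]
    for q,uv in((f,a),(g,b)):
        r=q["T"][:3,:3]@np.linalg.solve(q["intrinsics"],[uv[0],uv[1],1]);r/=np.linalg.norm(r)
        M=np.eye(3)-np.outer(r,r);A.append(M);B.append(M@q["T"][:3,3])
    return np.linalg.lstsq(np.vstack(A),np.hstack(B),rcond=None)[0]
E
python3 - <<'E'
from h import *
t=np.load("top0.npz");s=np.load("scene0.npz")
for n,f,reg in(("top",t,(225,95,420,280)),("scene",s,(245,140,420,300))):
    P=cloud(f);m=np.zeros((400,640),bool);m[reg[1]:reg[3],reg[0]:reg[2]]=1
    for nm,lo,hi in(("deck",.118,.14),("hood",.17,.19)):
        q=(m&(f["d"]>0)&(P[...,2]>lo)&(P[...,2]<hi)).astype(np.uint8)
        q=cv2.morphologyEx(q,cv2.MORPH_OPEN,np.ones((5,5)))
        k,l,st,_=cv2.connectedComponentsWithStats(q);i=1+st[1:,4].argmax();q=l==i
        pts=P[q][:,:2].astype(np.float32)*1000
        r=cv2.minAreaRect(pts);print(n,nm,len(pts),np.median(P[q][:,2]).round(4),r)
        print(cv2.boxPoints(r).round(0).tolist())
    im=cv2.cvtColor(f["p"],cv2.COLOR_RGB2LAB).astype(int)
    hsv=cv2.cvtColor(f["p"],cv2.COLOR_RGB2HSV)
    q=(m&((im[...,1]+im[...,2]-256)>8)).astype(np.uint8)
    k,l,st,c=cv2.connectedComponentsWithStats(q)
    for i in range(1,k):
        if st[i,4]>30: print(n,"blob",st[i],c[i].round(1),ray(f,c[i],.144).round(4),P[int(c[i][1]),int(c[i][0])].round(4))
a=cv2.resize(t["p"][100:270,235:435],None,fx=3.5,fy=3.5,interpolation=2)
cv2.imwrite("pics/crop.png",a[:,:,::-1])
E
```

```text
top deck 7784 0.1302 ((552.4462890625, -72.32135009765625), (208.78819274902344, 301.6069030761719), 70.41041564941406)
[[375.0, -120.0], [660.0, -221.0], [730.0, -25.0], [445.0, 77.0]]
top hood 3402 0.1778 ((624.4281005859375, 128.96658325195312), (80.25979614257812, 299.4161071777344), 70.33686065673828)
[[470.0, 142.0], [752.0, 41.0], [779.0, 116.0], [497.0, 217.0]]
scene deck 8138 0.1296 ((555.7470703125, -70.34342956542969), (211.27943420410156, 302.0083923339844), 70.44081115722656)
[[378.0, -119.0], [663.0, -220.0], [733.0, -21.0], [449.0, 80.0]]
scene hood 3379 0.1771 ((626.375732421875, 128.3748321533203), (84.32730102539062, 301.5180358886719), 70.09457397460938)
[[470.0, 140.0], [754.0, 37.0], [782.0, 117.0], [499.0, 219.0]]
```

View pics/crop.png

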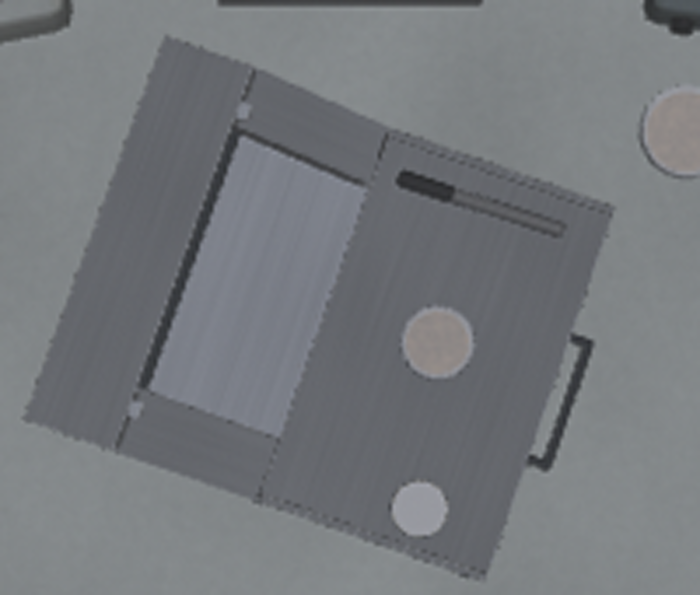

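The crop confirms the tan dish at (438,342) in the crop, which is top pixel (360,198). It is visibly smaller than the bench dish at the right edge. The rest of the deck is clear except for the marker and the pot.

Run:
```python
from h import *
import rig
t=np.load("top0.npz");s=np.load("scene0.npz")
S=np.array([.5795,-.0005]);a=np.radians(70.3);R=np.array([[np.cos(a),np.sin(a)],[-np.sin(a),np.cos(a)]])
C=[]
for f,u,v in((t,360,198),(s,293,215)):
    y,x=np.mgrid[:400,:640]
    p=f["p"].astype(int);q=((p[...,0]-p[...,2]>6)&(np.hypot(x-u,y-v)<20)).astype(np.uint8)
    k,l,st,c=cv2.connectedComponentsWithStats(q);i=1+st[1:,4].argmax()
    print(st[i],c[i]);C.append(c[i]);w=ray(f,c[i],.142);print("world",w,"station",R@(w[:2]-S))
w=two(t,C[0],s,C[1]);print("2view",w,R@(w[:2]-S))
st=rig.get_state();print(list(st),getattr(rig,"tip_extent",None),[n for n in dir(rig) if n[0]!='_'])
for n,x in(("TCPstart",-70),):print(n,S+R.T@[x,0])
```

```text
[351 189  18  18 193] [359.58549223 197.71502591]
world [ 0.55446777 -0.08579049  0.142     ] station [-0.08873673 -0.00518391]
[284 207  20  18 270] [293.12592593 214.9962963 ]
world [ 0.55846105 -0.08551987  0.142     ] station [-0.08713584 -0.00885225]
2view [ 0.55527333 -0.08527257  0.13642688] [-0.08797757 -0.00576773]
['time', 'joints', 'qd', 'effort', 'tcp_pos', 'tcp_rot', 'ft_force', 'ft_torque', 'grasp_force', 'opening'] 0.011 ['Unreachable', 'calibration', 'camera', 'get_state', 'hand_in', 'tip_extent']
TCPstart [-23.01716809 -65.90343814]
```

Emit:
{"api": "carry_out", "payload": {"plan": [[[0,0,2,0.5,-1,3,1],[0,0,4,2,-4.5,5,1],[0,0,6.4,4,-9,5,1],[0,0,6.4,6,-14,5,1],[0,0,6.4,8,-19,5,1]]]}}

```text
time: 0.72
tcp_pos: [0.3659, 0.3921, 0.2921]
tcp_rot: [[-0.942, 0.336, -0.0], [0.336, 0.942, -0.0], [0.0, -0.0, -1.0]]
ft_force: [0.6, 0.3, -0.0]
opening: 0.0854
grasp_force: 0.0
```

Emit:
{"api": "carry_out", "payload": {"plan": [[[0,0,0,2,-5,0,1],[0,0,0,4,-10,0,1],[0,0,0,6,-15,0,1],[0,0,0,8,-20,0,1],[0,0,0,10,-25,0,1]]]}}

```text
time: 1.35
tcp_pos: [0.4658, 0.1423, 0.2922]
tcp_rot: [[-0.942, 0.336, -0.0], [0.336, 0.942, 0.0], [0.0, -0.0, -1.0]]
ft_force: [0.2, 0.8, 0.2]
opening: 0.0852
grasp_force: 0.0
```

Emit:
{"api": "carry_out", "payload": {"plan": [[[0,0,0,2,-5,0,1],[0,0,0,4,-10,0,1],[0,0,0,6,-15,0,1],[0,0,0,8,-19.5,0,1],[0,0,0,9.2,-22.7,0,1]]]}}

```text
time: 1.98
tcp_pos: [0.5578, -0.0857, 0.2919]
tcp_rot: [[-0.941, 0.339, -0.0], [0.339, 0.941, -0.001], [0.0, -0.001, -1.0]]
ft_force: [-0.6, -0.1, -0.1]
opening: 0.0851
grasp_force: 0.0
```

Emit:
{"api": "carry_out", "payload": {"plan": [[[0,0,0,0,0,0,1],[0,0,0,0,0,0,1]]]}}

```text
time: 2.22
tcp_pos: [0.5571, -0.0821, 0.2919]
tcp_rot: [[-0.942, 0.336, -0.001], [0.336, 0.942, 0.001], [0.001, 0.001, -1.0]]
ft_force: [-0.2, 1.3, -1.1]
opening: 0.0854
grasp_force: 0.0
```

```bash
cat > look.py <<'E'
from h import *
import rig,sys
S=np.array([.5795,-.0005]);a=np.radians(70.3);R=np.array([[np.cos(a),np.sin(a)],[-np.sin(a),np.cos(a)]])
def state():
    s=rig.get_state();y=s["tcp_rot"][:,1]
    print("t",round(s["time"],2),"tcp",s["tcp_pos"].round(4),"stn",(R@(s["tcp_pos"][:2]-S)).round(4),"yaw",np.degrees(np.arctan2(y[1],y[0])).round(2),"z",s["tcp_rot"][:,2].round(3),"F",np.round(s["ft_force"],1),"op",round(s["opening"],4));return s
def shot(n,tag):
    c=rig.calibration(n);p,d=rig.camera(n);cv2.imwrite(f"pics/{n}{tag}.png",p[:,:,::-1]);np.savez(f"{n}{tag}.npz",p=p,d=d,**c)
E
python3 -c "
from look import *
state();shot('wrist','1')"
```

```text
t 2.23 tcp [ 0.5571 -0.0821  0.2919] stn [-0.0844 -0.0064] yaw 70.38 z [-0.001  0.001 -1.   ] F [-0.2  1.3 -1.1] op 0.0854
```

View pics/wrist1.png

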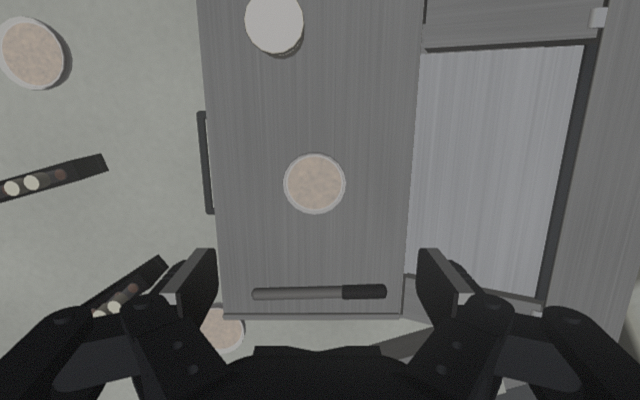

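The wrist view shows the plate at (314,183). The sill line runs from about (422,50) to (405,300), the marker is below and the pot above. Both fingers straddle the plate along the push axis. I'll refine the plate, the sill and the fingertip height from this view.

Run:
```python
from look import *
f=np.load("wrist1.npz");s=rig.get_state()
for nm,uv,z in(("plate",(314,183),.144),("sillA",(422,60),.130),("sillB",(406,270),.130),("outA",(199,30),.13),("outB",(222,300),.13),("hingeA",(598,18),.172)):
    w=ray(f,uv,z);print(nm,(R@(w[:2]-S)).round(4))
P=cloud(f);print("plate top z",np.median(P[175:190,305:322,2]),"deck",np.median(P[100:120,300:330,2]))
t=np.load("top0.npz")
p=f["p"].astype(int);y,x=np.mgrid[:400,:640]
q=(p[...,0]-p[...,2]>6)&(np.hypot(x-314,y-183)<45);c=[x[q].mean(),y[q].mean()];w=two(f,c,t,(359.6,197.7));print(c,"2view",w,R@(w[:2]-S))
T=(P-s["tcp_pos"])@s["tcp_rot"]
q=(f["d"]>0)&(f["d"]<.25)&(T[...,2]>-.03);print(q.sum())
for sg in(-1,1):
    g=T[q&(np.sign(T[...,1])==sg)]
    print(sg,np.percentile(g[:,2],[50,90,99,100]).round(4) if len(g) else None)
    g=g[g[:,2]>g[:,2].max()-.012];print(g.min(0).round(4),g.max(0).round(4))
```

```text
plate [-0.085  -0.0043]
sillA [0.0032 0.0959]
sillB [ 0.0043 -0.0944]
outA [-0.177   0.1179]
outB [-0.1769 -0.128 ]
hingeA [0.108 0.118]
plate top z 0.1431022367401047 deck 0.12902894427755066
[np.float64(314.0766216804528), np.float64(182.53896386591205)] 2view [ 0.55499369 -0.08398568  0.14049893] [-0.08686027 -0.00507066]
25812
-1 [0.1174 0.1191 0.1264 0.1432]
[ 0.1018 -0.0331  0.1348] [ 0.1189 -0.0091  0.1432]
1 [0.1166 0.135  0.1452 0.1498]
[0.1004 0.1167 0.1378] [0.1422 0.2006 0.1498]
```

Run:
```python
from look import *
f=np.load("wrist1.npz");s=rig.get_state()
T=(cloud(f)-s["tcp_pos"])@s["tcp_rot"]
v=(f["d"]>0)&(abs(T[...,2])<.05)&(abs(T[...,1])<.09)&(abs(T[...,0])<.05)
for sg in(-1,1):
    g=T[v&(np.sign(T[...,1])==sg)];print(len(g),np.percentile(g[:,2],[50,90,99,100]).round(4))
    g=g[g[:,2]>np.percentile(g[:,2],99.5)-.01];print(g.min(0).round(4),g.max(0).round(4))
for r,c in((255,205),(270,190),(290,175),(255,428),(285,450)):print(r,c,T[r,c].round(4))
```

```text
4553 [-0.0304 -0.01   -0.0026 -0.0003]
[-0.0108 -0.0546 -0.0118] [ 0.0124 -0.0412 -0.0003]
4559 [-0.0304 -0.0101 -0.0026 -0.0005]
[-0.0103  0.0432 -0.0118] [ 0.0124  0.0566 -0.0005]
255 205 [ 0.0116 -0.0424 -0.0115]
270 190 [ 0.0119 -0.0436 -0.0241]
290 175 [ 0.0118 -0.0437 -0.0369]
255 428 [ 0.0118  0.0444 -0.0118]
285 450 [ 0.0112  0.045  -0.0328]
```

Run:
```python
from look import *
f=np.load("wrist1.npz");s=rig.get_state()
T=(cloud(f)-s["tcp_pos"])@s["tcp_rot"]
v=(f["d"]>0)&(T[...,2]<.03)&(abs(T[...,0])<.06)
for lo in range(40,110,5):
    g=T[v&(abs(T[...,1])>lo/1e3)&(abs(T[...,1])<(lo+5)/1e3)]
    if len(g)>5:print(lo,len(g),"lowest z",np.percentile(g[:,2],99.5).round(4))
```

```text
40 5925 lowest z -0.0015
45 3099 lowest z -0.0052
50 2938 lowest z -0.0084
55 4484 lowest z -0.0126
60 8013 lowest z -0.0441
65 4394 lowest z -0.0452
70 1653 lowest z -0.047
75 14 lowest z -0.05
```

Emit:
{"api": "carry_out", "payload": {"plan": [[[0,0,0,0,0,-3.5,1],[0,0,0,0,0,-7,1],[0,0,0,0,0,-10,1],[0,0,0,0,0,-12,1],[0,0,0,0,0,-13,1]]]}}

```text
time: 2.9
tcp_pos: [0.5568, -0.0813, 0.1614]
tcp_rot: [[-0.942, 0.334, -0.002], [0.334, 0.942, 0.001], [0.002, 0.0, -1.0]]
ft_force: [0.9, 0.8, -0.5]
opening: 0.0851
grasp_force: 0.0
```

Emit:
{"api": "carry_out", "payload": {"plan": [[[0,0,0,0,0,-1,1],[0,0,0,0,0,-2,1],[0,0,0,0,0,-2.4,1],[0,0,0,0,0,-2.4,1]]]}}

```text
time: 3.4
tcp_pos: [0.5575, -0.0831, 0.1382]
tcp_rot: [[-0.942, 0.337, -0.0], [0.337, 0.942, 0.0], [0.0, -0.0, -1.0]]
ft_force: [0.1, 0.3, -0.3]
opening: 0.0852
grasp_force: 0.0
```

```bash
python3 -c "
from look import *
state();shot('wrist','2')"
```

```text
t 3.4 tcp [ 0.5575 -0.0831  0.1382] stn [-0.0852 -0.0071] yaw 70.33 z [-0.  0. -1.] F [ 0.1  0.3 -0.3] op 0.0852
```

View pics/wrist2.png

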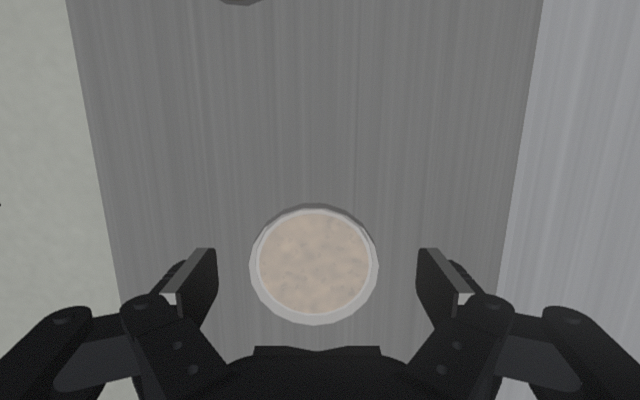

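The plate (314,263) sits centred between the fingers, with the flap at the right. I'll start the level push along station +x.

Emit:
{"api": "carry_out", "payload": {"plan": [[[0,0,0,0.2,0.99,0.2,1],[0,0,0,0.53,1.93,0.2,1],[0,0,0,0.87,2.87,0.2,1],[0,0,0,1.21,3.82,0.2,1],[0,0,0,1.55,4.76,0.2,1]]]}}

```text
time: 4.08
tcp_pos: [0.5733, -0.0347, 0.1403]
tcp_rot: [[-0.942, 0.336, -0.0], [0.336, 0.942, -0.0], [0.0, -0.0, -1.0]]
ft_force: [-0.6, -1.1, 0.2]
opening: 0.0855
grasp_force: 0.3
```

Emit:
{"api": "carry_out", "payload": {"plan": [[[0,0,0,0.34,0.94,0,1],[0,0,0,0.67,1.88,0,1],[0,0,0,1.01,2.82,0,1],[0,0,0,1.01,2.82,0,1]]]}}

```text
time: 4.58
tcp_pos: [0.5836, -0.006, 0.1404]
tcp_rot: [[-0.942, 0.335, 0.001], [0.335, 0.942, 0.001], [-0.0, 0.001, -1.0]]
ft_force: [-0.1, 0.3, 0.6]
opening: 0.0855
grasp_force: 0.6
```

```bash
python3 -c "
from look import *
state();shot('wrist','3')"
```

```text
t 4.58 tcp [ 0.5836 -0.006   0.1404] stn [-0.0038 -0.0057] yaw 70.41 z [ 0.001  0.001 -1.   ] F [-0.1  0.3  0.6] op 0.0855
```

View pics/wrist3.png

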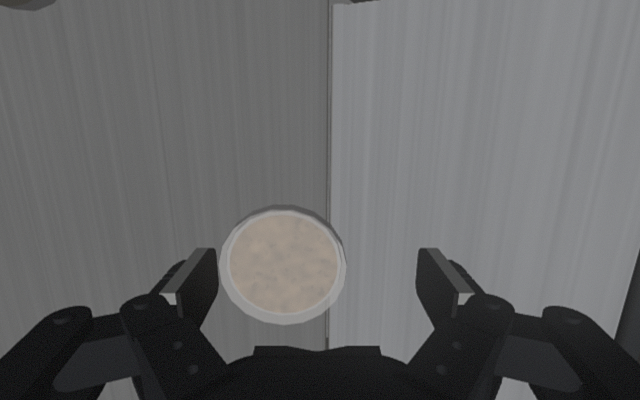

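The plate (283,265) is against the rear pad, with its front edge just over the sill (column 330). The lead finger is starting to push the flap. I'll continue.

Emit:
{"api": "carry_out", "payload": {"plan": [[[0,0,0,0.27,0.75,0,1],[0,0,0,0.54,1.5,0,1],[0,0,0,0.81,2.26,0,1],[0,0,0,1.08,3.01,0,1],[0,0,0,1.28,3.58,0,1]]]}}

```text
time: 5.25
tcp_pos: [0.5955, 0.0282, 0.14]
tcp_rot: [[-0.942, 0.337, -0.001], [0.337, 0.942, -0.001], [0.001, -0.001, -1.0]]
ft_force: [-3.2, -7.2, 0.4]
opening: 0.0856
grasp_force: 3.1
```

Emit:
{"api": "carry_out", "payload": {"plan": [[[0,0,0,0,0,0,1],[0,0,0,0,0,0,1]]]}}

```text
time: 5.5
tcp_pos: [0.5956, 0.0284, 0.1403]
tcp_rot: [[-0.942, 0.337, -0.001], [0.337, 0.942, -0.001], [0.001, -0.001, -1.0]]
ft_force: [-1.6, -4.4, 1.9]
opening: 0.0853
grasp_force: 2.6
```

```bash
python3 -c "
from look import *
state();shot('wrist','4')"
```

```text
t 5.5 tcp [0.5956 0.0284 0.1403] stn [ 0.0326 -0.0054] yaw 70.33 z [-0.001 -0.001 -1.   ] F [-1.6 -4.4  1.9] op 0.0853
```

View pics/wrist4.png

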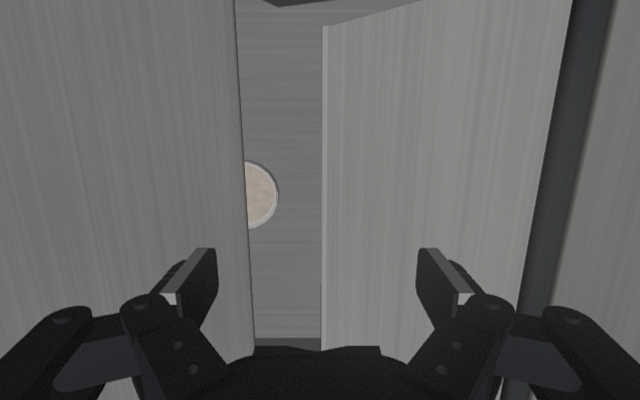

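The plate now lies flat on the drawer floor at (258,195), below the open flap. I'll retreat level so the flap closes on the finger, then lift.

Emit:
{"api": "carry_out", "payload": {"plan": [[[0,0,0,-0.5,-1.4,0,1],[0,0,0,-1.0,-2.8,0,1],[0,0,0,-1.5,-4.2,0,1],[0,0,0,-2.2,-6.1,0,1],[0,0,0,-3.0,-8.5,0,1]]]}}

```text
time: 6.18
tcp_pos: [0.5651, -0.0576, 0.1401]
tcp_rot: [[-0.942, 0.336, -0.001], [0.336, 0.942, 0.0], [0.001, -0.0, -1.0]]
ft_force: [-0.2, -1.1, 0.0]
opening: 0.0855
grasp_force: 0.0
```

Emit:
{"api": "carry_out", "payload": {"plan": [[[0,0,0,-0.7,-2,0,1],[0,0,0,-0.7,-2,3,1],[0,0,0,-0.7,-2,8,1],[0,0,0,-0.7,-2,12,1],[0,0,0,-0.7,-2,12,1]]]}}

```text
time: 6.8
tcp_pos: [0.5603, -0.0779, 0.2634]
tcp_rot: [[-0.941, 0.338, 0.006], [0.338, 0.941, -0.001], [-0.006, 0.001, -1.0]]
ft_force: [0.2, 0.1, 0.2]
opening: 0.0852
grasp_force: 0.0
```

Run:
```python
from look import *
state();shot('wrist','5');shot('scene','5')
w=cv2.imread("pics/wrist5.png");s=cv2.imread("pics/scene5.png")
cv2.imwrite("pics/both5.png",np.vstack([cv2.resize(w,(480,300)),cv2.resize(s,(480,300))]))
```

```text
t 6.8 tcp [ 0.5603 -0.0779  0.2634] stn [-0.0794 -0.0081] yaw 70.27 z [ 0.006 -0.001 -1.   ] F [0.2 0.1 0.2] op 0.0852
```

View pics/both5.png

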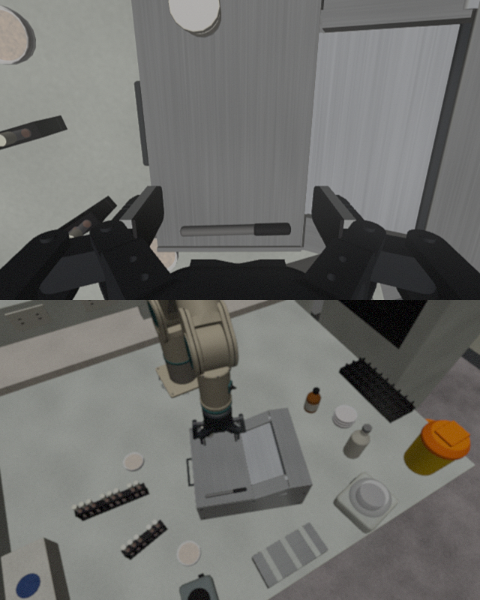

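The deck is empty of the plate, the flap is shut with its edge along the sill at (310,100), and the pot and marker have not moved. The robot is clear of everything.

```bash
python3 -c "
from rig import *
print(hand_in())"
```

```text
the job is handed in; nothing more can be done
None
```

The small culture plate was pushed over the edge and lies in the waste drawer, the flap has fallen shut, the pot, marker and other things stand undisturbed as far as the last pictures show, and the job is handed in (about 7 s of robot time).

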